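# Power up a repaired panel channel and lamp-test it

### The job

Power up the repaired panel channel with three light fingertip taps, in this order: first tap the raised, ribbed end of the long olive drab rocker cap down until it has rocked fully over, then do the same to the short rocker cap, and last tap the square white lens cap on top of the nickel annunciator housing so that it dips clearly and springs back. Press gently, and do not grip, lift or shift anything: the housing, the crank, the fuse block, the brass screw tool and the jar all stay as they are.

Things in the scene. Friction and masses are not known exactly. Their poses are not given: they have to be found in the camera images.
- long_rocker_end (a point): point on top of the ribbed end of the long rocker's olive drab cap, on its centre line, 8 mm in from the edge, 38 mm along the face from the middle crease. At the start about 70 mm above the bench, its face sloping up 23 degrees to the edge; fully over, the face is level, 55.5 mm above the bench, all near it lower. x (seen from above): crease to ribbed end; y: along the pivot.
- long_rocker_block: the long rocker switch: aluminium block 114 x 62 mm, bolted down, origin under its centre. Its V-shaped cap, 88 mm long over both ends and 34 mm wide, lies along the block's x axis with a level pivot 50 mm above the bench over the origin; the end towards +x has three low cross ribs (1.5 mm) and starts raised.
- long_rocker (a joint): angle of the long rocker cap: about 0 (up to 0.05) at the start with the ribbed end raised, grows as that end is pressed down, 0.40 rad at the rubber-cushioned stop. Held by friction: needs 1 to 3 N at the end and stays where it is left.
- short_rocker_end (a point): point on top of the ribbed end of the short rocker's olive drab cap, on its centre line, 8 mm in from the edge, 23 mm along the face from the middle crease. At the start about 64 mm above the bench, its face sloping up 23 degrees to the edge; fully over, the face is level, 55.5 mm above the bench, all near it lower. x (seen from above): crease to ribbed end; y: along the pivot.
- short_rocker_block: the short rocker switch: aluminium block 84 x 62 mm, bolted down, origin under its centre. Its V-shaped cap, 60 mm long over both ends and 34 mm wide, lies along the block's x axis with a level pivot 50 mm above the bench over the origin; the end towards +x has three low cross ribs (1.5 mm) and starts raised.
- short_rocker (a joint): angle of the short rocker cap: about 0 (up to 0.05) at the start with the ribbed end raised, grows as that end is pressed down, 0.40 rad at the rubber-cushioned stop. Held by friction: needs 1 to 3 N at the end and stays where it is left.
- lens_top (a point): centre of the flat top of the square white lens cap (38 x 38 mm) on the annunciator housing, 60 mm above the bench at rest; it moves straight down up to 8 mm. z is up.
- lens (a joint): how far the lens cap is pressed in (m): 0 at rest, 0.008 at its cushioned stop; sprung, 1.3 N to start and about 5 N fully in; springs back when let go.
- annunciator: nickel-plated annunciator housing, 90 x 76 x 49 mm, about 0.9 kg, standing loose on the bench; origin at the centre of its underside. Not to be shifted.
- crank_grip (a point): middle of the wooden grip of the cast iron hand crank at the back left of the bench, up to 150 mm high; turns with the crank. Leave alone.
- fuse_block: white ceramic fuse block, 66 x 34 x 30 mm, loose; origin at the centre of its underside. Leave alone.
- screw_tool: knurled brass panel screw tool lying on the bench, 110 mm long along its x axis, 22 mm thick, loose; origin on its underside mid-length. Leave alone.
- jar: small amber glass jar with black lid, 56 mm across, 65 mm tall, loose; origin at the centre of its underside. Leave alone.
There are look-alikes about, which are no part of the job. Several things look just like the annunciator: the one meant starts farthest from the robot's base.

How it is judged (in metres and radians):
On the way, in this order (a step that is already met when the one before it is completed fails the run):
1. the long rocker's ribbed end is tapped over (value of joint long_rocker above 0.28 rad), for 0.1 s.
2. the short rocker's ribbed end is tapped over (value of joint short_rocker above 0.28 rad), for 0.1 s.
3. the lens cap is dipped by a fingertip (value of joint lens above 0.003 m and contact force between the fingers and lens above 0.5 N), for 0.05 s.
At the end, for the whole second after the job is handed in: Both rocker caps rocked over by more than 0.28 of 0.40 rad, the lens cap back up (pressed in less than 1 mm), the housing upright (within 0.05 rad) and within 12 mm of its starting place, and the crank grip, fuse block, screw tool and jar within 15 mm of theirs (value of joint each of long_rocker, short_rocker above 0.28 rad and value of joint lens below 0.001 m and distance of annunciator from where it was at the start of the episode below 0.012 m and angle between annunciator's own z axis and vertical below 0.05 rad and distance of each of crank_grip, fuse_block, screw_tool, jar from where it was at the start of the episode below 0.015 m); the robot touches nothing.
It fails at once if the short rocker is pressed (past 0.15 rad) before the long one is over (value of joint short_rocker above 0.15 rad and value of joint long_rocker below 0.25 rad).
It fails at once if the lens cap is pressed in (more than 2 mm) before both rockers are over (value of joint lens above 0.002 m and value of joint any of long_rocker, short_rocker below 0.25 rad).
It fails at once if a rocker, the lens cap or the housing is pushed harder than 30 N (contact force between any of the fingers, the arm and long_rocker_block above 30 N or contact force between any of the fingers, the arm and short_rocker_block above 30 N or contact force between any of the fingers, the arm and annunciator above 30 N).
It fails at once if the annunciator housing is shifted or lifted by more than 12 mm (distance of annunciator from where it was at the start of the episode above 0.012 m).
It fails at once if the crank grip, fuse block, screw tool or jar is moved by more than 15 mm (distance of any of crank_grip, fuse_block, screw_tool, jar from where it was at the start of the episode above 0.015 m).
It also fails if it takes over 48 s, if anything falls off the work surface, if the arm or the gripper's body presses on something with over 40 N, if the wrist force passes 120 N, or if a joint passes its speed limit or range.

### The arm

A 6-joint arm with a two-finger parallel gripper is mounted at the origin on the work surface. World frame = base frame: x ahead of the robot, y to its left, z up, the work surface at z = 0. Lengths are in m, angles in degrees, forces in N, time in s.
With the tool pointing down it reaches from about 0.325 to 0.85 m from the base axis. Payload 15.5 kg.
Tool frame: the origin (TCP) lies midway between the tips of the shut fingers; the grasp point (between the pads) lies 19 mm behind it; y points along the fingers, x is the direction in which the jaws open and shut, and the axes are right-handed (so a half turn about y gives the same grasp; the last joint's range is limited). The gripper opens to 91 mm and grips with 3 to 60 N. Pads are 32 mm wide; open, the fingers measure 118 mm over their backs; the gripper's body (76 mm by 178 mm) begins 60 mm behind the grasp point.
Start: joints at [69.929, 28.281, 77.091, -0, 74.628, -5.472], TCP at [0.158, 0.605, 0.214] pointing down, gripper open.
Joint ranges: [-166.48, 166.48], [-47.26, 123.95], [12.59, 153.08], [-70.14, 250.14], [6.76, 159.57], [-176.63, 176.63]. Speed limits (degrees/s): [108.29, 108.29, 147.25, 172.46, 172.46, 172.46].

### API

Orientations are given as a 3x3 rotation matrix whose columns are the frame's x, y, z axes.
In Python, from bench import ctrl gives the robot as it stands. The module is installed in compiled form; this text tells all that it offers. Calls block until the motion is done:
- ctrl.goto(position, orientation): joint-space move of the TCP to a pose.
- ctrl.move_l(position, vel=0.15, ori=None, contact_N=None): straight line of the TCP; ori=None keeps the orientation; vel is the mean speed in m/s. With contact_N (N) it stops when the force on the tool has changed by that much, and returns True; else False.
- ctrl.movej(angles): joint-space move.
- ctrl.command_gripper(opening): opening from 0.0 (shut) to 1.0 (fully open); the grip force is fixed at half the most; returns when the fingers have stopped.
- ctrl.sleep(seconds).
- ctrl.ik(position, orientation): joint angles nearest the present ones, or None.
- ctrl.read_camera(name): name is "scene" or "side" or "wrist"; returns the picture (420x560x3 uint8, blue, green, red); there is no depth.
- ctrl.camera_params(name): a dict with "fx", "fy", "cx", "cy" (pixels), "D" ([k1, k2, p1, p2, k3] as OpenCV has them; the pictures are not rectified), "pose" (4x4, takes a point from camera to world coordinates); the wrist camera has in their place "T_tool_cam" (4x4, takes a point from camera to tool coordinates, whose origin is the TCP and whose axes are the tool frame's). Camera axes: x right, y up, looking along -z (the intrinsics and any distortion apply to the point x, -y, -z); pixel columns grow to the right and rows downward; lengths in m; the calibration is good to about 2 mm. A picture is of the moment at which its call begins: read the wrist's pose just before it. camera_params takes no time and is no camera call.
A pose or a line that the arm cannot do raises ctrl.MotionError and nothing moves.
- ctrl.sign_off(): hands the job in, once; it reports no verdict.
Readings, each from a call of its own:
- ctrl.current_t(): time.
- ctrl.current_q(): joint angles.
- ctrl.current_dq(): joint speeds.
- ctrl.current_effort(): joint torques, N m.
- ctrl.current_tool_pos(): TCP position.
- ctrl.current_eef_rot(): TCP orientation.
- ctrl.current_contact_force(): force on the tool from outside, world axes, zero at the start.
- ctrl.current_wrist_torque(): the same for the moment, N m.
- ctrl.current_grip_width(): opening from 0.0 (shut) to 1.0 (fully open).
Only numpy, scipy, OpenCV 4.12 (cv2) and the standard library are available. Lean on these libraries where they do the work, as an engineer would, in place of code of your own. Each camera call takes 0.05 s, during which the arm holds its last target.

## Working session

There is one attempt and no reset: what is moved stays moved. The work goes in short steps, each a Python script; the robot and the scene stay as the last script left them, time stands still between calls to the robot, and variables do not carry over. Pictures are saved under pics/ and viewed, and the job is handed in when it is done.

```bash
ls; mkdir -p pics; python3 - <<'E'
from bench import ctrl
import cv2, numpy as np
np.set_printoptions(precision=4,suppress=True)
print(ctrl.current_t())
for n in ["scene","side","wrist"]:
    im=ctrl.read_camera(n); cv2.imwrite(f"pics/{n}0.png",im); print(n,ctrl.camera_params(n))
print(ctrl.current_eef_rot(),ctrl.current_tool_pos(),ctrl.current_t())
E
```

```text
pics
0.0
scene {'fx': 408.464420078625, 'fy': 408.464420078625, 'cx': 281.2179885796238, 'cy': 206.66633508248256, 'D': array([-0.059,  0.   ,  0.   ,  0.   ,  0.   ]), 'pose': array([[ 0.8655, -0.3801,  0.3262,  0.9217],
       [ 0.5008,  0.6679, -0.5505, -0.5535],
       [-0.0086,  0.6398,  0.7685,  0.8947],
       [ 0.    ,  0.    ,  0.    ,  1.    ]])}
side {'fx': 419.38682891138427, 'fy': 419.38682891138427, 'cx': 276.4363602839335, 'cy': 211.3244905542728, 'D': array([-0.0272,  0.    ,  0.    ,  0.    ,  0.    ]), 'pose': array([[ 0.7339,  0.4109, -0.5409,  0.0015],
       [-0.6791,  0.462 , -0.5704, -0.5697],
       [ 0.0155,  0.7859,  0.6181,  0.7866],
       [ 0.    ,  0.    ,  0.    ,  1.    ]])}
wrist {'fx': 328.57357229103496, 'fy': 328.57357229103496, 'cx': 282.0577286803683, 'cy': 213.92244636570382, 'D': array([-0.081,  0.   ,  0.   ,  0.   ,  0.   ]), 'T_tool_cam': array([[ 1.    , -0.0003, -0.0006, -0.0007],
       [-0.0005,  0.2499, -0.9683, -0.1713],
       [ 0.0004,  0.9683,  0.2499,  0.0705],
       [ 0.    ,  0.    ,  0.    ,  1.    ]])}
[[ 0.2521 -0.0003 -0.9677]
 [ 0.9677 -0.0008  0.2521]
 [-0.0009 -1.      0.0001]] [0.1574 0.6046 0.2135] 0.15
```

View pics/scene0.png

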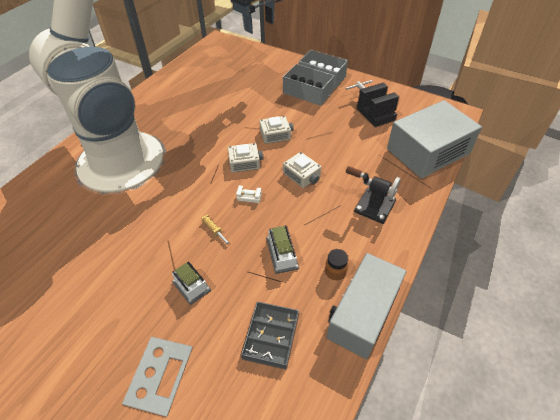

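View pics/side0.png

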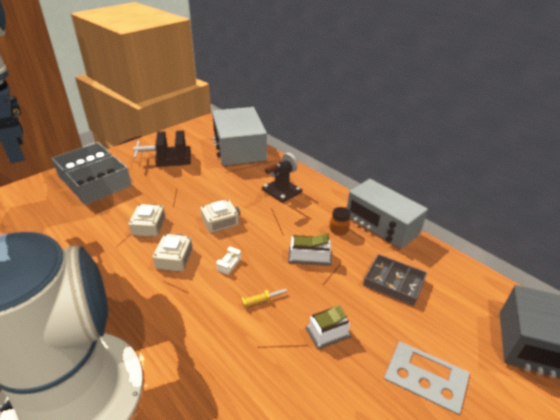

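View pics/wrist0.png

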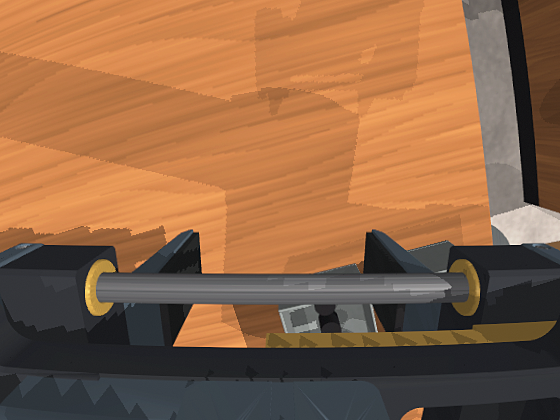

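Scene view: olive caps at about (283,240) for the long rocker and (189,275) for the short one. There are three look-alike housings at (245,155), (275,128) and (302,168). Side view: rockers at (310,245) and (328,320), housings at (173,250), (147,218) and (220,213). I'll measure these and look at close crops.

```bash
cat > h.py <<'E'
import cv2, numpy as np
np.set_printoptions(precision=4,suppress=True)
def ray(P,uv,pose=None):
    K=np.array([[P['fx'],0,P['cx']],[0,P['fy'],P['cy']],[0,0,1]])
    p=cv2.undistortPoints(np.array(uv,float).reshape(-1,1,2),K,P['D']).reshape(-1,2)
    T=P['pose'] if pose is None else pose
    d=np.c_[p[:,0],-p[:,1],-np.ones(len(p))]@T[:3,:3].T
    return T[:3,3],d
def onplane(P,uv,z,pose=None):
    o,d=ray(P,uv,pose); return o+d*((z-o[2])/d[:,2])[:,None]
def proj(P,X,pose=None):
    T=P['pose'] if pose is None else pose
    K=np.array([[P['fx'],0,P['cx']],[0,P['fy'],P['cy']],[0,0,1]])
    Y=(np.atleast_2d(X)-T[:3,3])@T[:3,:3]; Y=Y*[1,-1,-1]
    return cv2.projectPoints(Y.reshape(-1,1,3),np.zeros(3),np.zeros(3),K,P['D'])[0].reshape(-1,2)
def tri(P1,u1,P2,u2,pose1=None,pose2=None):
    o1,d1=ray(P1,u1,pose1);o2,d2=ray(P2,u2,pose2);d1=d1[0];d2=d2[0]
    s=np.linalg.lstsq(np.c_[d1,-d2],o2-o1,rcond=None)[0]
    a=o1+s[0]*d1;b=o2+s[1]*d2
    return (a+b)/2,np.linalg.norm(a-b)
E
python3 - <<'E'
from h import *
from bench import ctrl
out=[]
for n,boxes in {"scene":[(225,110,325,190),(160,215,310,305)],"side":[(125,195,245,275),(285,225,365,350)]}.items():
    im=cv2.imread(f"pics/{n}0.png")
    for i,(a,b,c,d) in enumerate(boxes):
        k=min(800/(c-a),600/(d-b)); 
        cv2.imwrite(f"pics/{n}_c{i}.png",cv2.resize(im[b:d,a:c],None,fx=k,fy=k,interpolation=cv2.INTER_CUBIC)); print(n,i,k)
    hsv=cv2.cvtColor(im,cv2.COLOR_BGR2HSV)
    for nm,lo,hi in [("olive",(24,90,20),(45,255,140)),("white",(10,0,190),(40,60,255))]:
        m=cv2.inRange(hsv,lo,hi)
        N,l,s,c=cv2.connectedComponentsWithStats(m)
        P=ctrl.camera_params(n)
        for j in range(1,N):
            if s[j,4]>60: print(n,nm,s[j],c[j],onplane(P,[c[j]],0.06)[0])
E
```

```text
scene 0 7.5
scene 1 5.333333333333333
scene olive [272 228  13  13  70] [276.6286 233.3571] [ 0.6012 -0.0371  0.06  ]
scene olive [275 240  17  12 121] [283.124  245.0661] [ 0.6332 -0.0599  0.06  ]
scene olive [175 263  24  21 248] [186.2903 273.0444] [ 0.4748 -0.2425  0.06  ]
scene white [226  16  17  16 145] [235.8069  24.1034] [-0.1192  0.8381  0.06  ]
scene white [240  19  21  21 188] [253.4894  30.133 ] [-0.0221  0.8286  0.06  ]
scene white [ 30  29  39  38 637] [43.8399 45.6232] [-0.7378  0.3127  0.06  ]
scene white [92 31 12 14 95] [97.4632 36.7263] [-0.5829  0.4719  0.06  ]
scene white [  0  65  41  43 703] [17.4367 83.8307] [-0.5905  0.074   0.06  ]
scene white [119  66  23  21 166] [129.1807  74.9337] [-0.2462  0.3176  0.06  ]
scene white [70 82 21 22 87] [77.0575 93.0345] [-0.3332  0.1412  0.06  ]
scene white [   0   88   53  100 1629] [ 15.9859 138.8821] [-0.3165 -0.132   0.06  ]
scene white [260 116  31  18 314] [274.6083 124.0318] [0.3761 0.3326 0.06  ]
scene white [ 50 128  22  22 137] [ 58.0438 137.4453] [-0.1962 -0.0591  0.06  ]
scene white [139 132  24  29 372] [150
[... 1194 characters left out ...]
 [130 205  32  21 471] [145.6773 214.8514] [0.357  0.3291 0.06  ]
side white [155 235  34  25 609] [171.2808 247.0131] [0.3406 0.1701 0.06  ]
side white [217 247  23  24 306] [228.683  259.3824] [0.4213 0.039  0.06  ]
side white [  45  249   42   87 1631] [ 66.7658 302.4562] [0.0752 0.169  0.06  ]
side white [  0 284  52  32 158] [ 22.6646 303.6139] [0.0017 0.2299 0.06  ]
side white [308 317  15  21 127] [315.1417 326.4882] [ 0.4339 -0.2379  0.06  ]
side white [ 385  343   84   69 2118] [427.8026 377.889 ] [ 0.5057 -0.4613  0.06  ]
side white [  92  346   50   74 1651] [124.0575 388.5203] [ 0.0749 -0.098   0.06  ]
side white [  0 409  19  11 167] [  8.8263 414.8204] [-0.0979 -0.0098  0.06  ]
```

View pics/scene_c0.png

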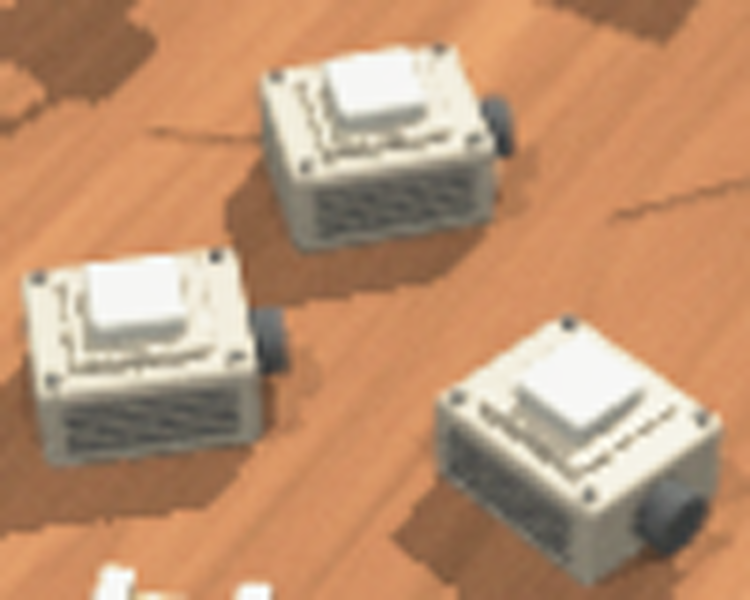

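View pics/scene_c1.png

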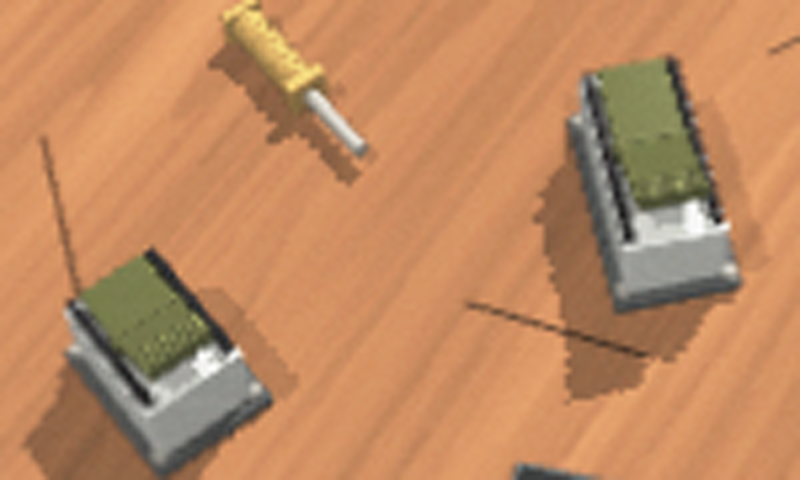

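View pics/side_c0.png

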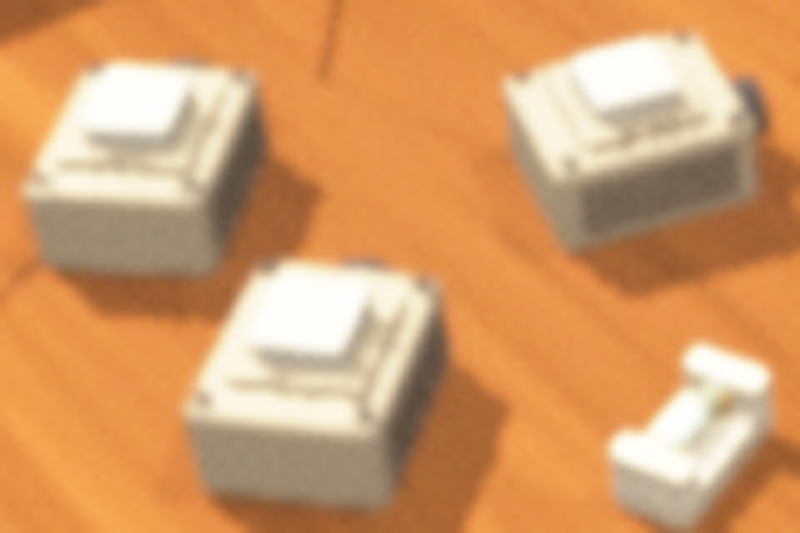

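View pics/side_c1.png

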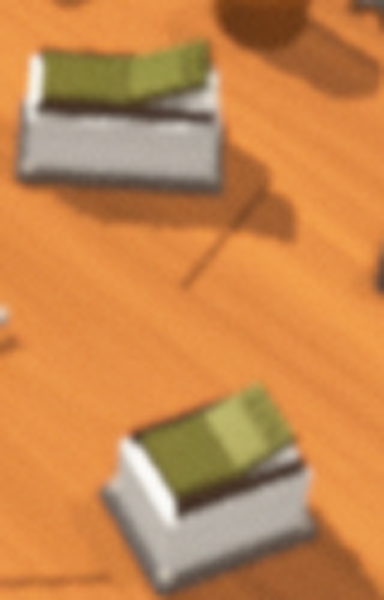

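In the crops, both ribbed ends are raised: in the scene view they are at the lower right of each cap, in the side view at the right. The lens caps rank A (245,155) at about 0.39 m from the base, B (275,128) at about 0.49 m, and C (302,165) at about 0.57 m. So C is the one meant; its knob faces the lower right in the scene view. Next I'll triangulate the corners.

```bash
cat > m.py <<'E'
from h import *
from bench import ctrl
S=ctrl.camera_params("scene");D=ctrl.camera_params("side")
def un(pts,k,a,b): return (np.array(pts,float)+.5)/k-.5+[a,b]
s0=lambda *p:un(p,7.5,225,110); s1=lambda *p:un(p,5.3333,160,215)
d0=lambda *p:un(p,6.6667,125,195); d1=lambda *p:un(p,4.8,285,225)
def T(n,u,v):
    u=u.mean(0,keepdims=True);v=v.mean(0,keepdims=True)
    X,e=tri(S,u,D,v); print(n,X,'gap',round(e,4),'r',round(np.hypot(X[0],X[1]),3)); return X
T('lensC',s0((520,390),(575,333),(645,378),(583,420)),d0((573,65),(668,38),(690,88),(605,110)))
T('long crease',s1((616,143),(692,135)),d1((137,55),(130,105)))
T('long edge',s1((632,205),(710,195)),d1((207,38),(210,75)))
T('long low end',s1((597,72),(672,58)),d1((45,55),(43,103)))
T('short crease',s1((120,343),(185,300)),d1((205,425),(250,475)))
T('short edge',s1((150,372),(213,330)),d1((260,385),(297,440)))
T('short low end',s1((80,295),(150,252)),d1((135,435),(182,498)))
E
python3 m.py
```

```text
lensC [0.5328 0.2255 0.0619] gap 0.0015 r 0.579
long crease [ 0.6241 -0.0495  0.0578] gap 0.0022 r 0.626
long edge [ 0.6522 -0.0798  0.0741] gap 0.0057 r 0.657
long low end [ 0.5925 -0.0134  0.0531] gap 0.0018 r 0.593
short crease [ 0.4794 -0.2438  0.0547] gap 0.003 r 0.538
short edge [ 0.5048 -0.2516  0.0653] gap 0.0004 r 0.564
short low end [ 0.4492 -0.2313  0.0555] gap 0.0002 r 0.505
```

Every measurement matches what it should be. Crease heights are 55–58 mm (expected 55.5) and the lens top is at 62 mm (60). Cap lengths are 89 and 59 mm (88 and 60). The axes point about −48° (long) and −20° (short). Next: find the crank position for clearance and the IK options, then take a wrist view to refine.

```bash
cat >> h.py <<'E'
def R(yaw):  # tool y down, tool x at heading yaw (deg)
    a=np.deg2rad(yaw);x=np.array([np.cos(a),np.sin(a),0]);y=np.array([0,0,-1.]);return np.c_[x,y,np.cross(x,y)]
E
python3 - <<'E'
from h import *
from bench import ctrl
S=ctrl.camera_params("scene");D=ctrl.camera_params("side")
print('crank base/grip',onplane(S,[(375,207),(354,172),(378,187)],0.0),onplane(S,[(354,172)],0.13),)
print(onplane(S,[(337,262)],.06))
for nm,p in dict(long=(.6475,-.0755,.2),short=(.498,-.25,.2),lens=(.533,.2255,.2)).items():
    for yaw in range(-180,180,30):
        q=ctrl.ik(np.array(p),R(yaw)); print(nm,yaw,R(yaw)[:2,2],None if q is None else np.round(q))
E
```

```text
crank base/grip [[ 0.7748  0.2186  0.    ]
 [ 0.6666  0.3177 -0.    ]
 [ 0.7538  0.2956  0.    ]] [[0.7037 0.1911 0.13  ]]
[[ 0.7695 -0.0385  0.06  ]]
long -180 [ 0. -1.] [-12.  31.  74.  -0.  75. 168.]
long -150 [ 0.5   -0.866] [-12.  31.  74.   0.  75. 138.]
long -120 [ 0.866 -0.5  ] [-12.  31.  74.  -0.  75. 108.]
long -90 [1. 0.] [-12.  31.  74.  -0.  75.  78.]
long -60 [0.866 0.5  ] [-12.  31.  74.   0.  75.  48.]
long -30 [0.5   0.866] [-12.  31.  74.  -0.  75.  18.]
long 0 [-0.  1.] [-12.  31.  74.  -0.  75. -12.]
long 30 [-0.5    0.866] [-12.  31.  74.  -0.  75. -42.]
long 60 [-0.866  0.5  ] [-12.  31.  74.   0.  75. -72.]
long 90 [-1.  0.] [ -12.   31.   74.   -0.   75. -102.]
long 120 [-0.866 -0.5  ] [ -12.   31.   74.   -0.   75. -132.]
long 150 [-0.5   -0.866] [ -12.   31.   74.    0.   75. -162.]
short -180 [ 0. -1.] [-33.  24.  88.  -0.  69. 147.]
short -150 [ 0.5   -0.866] [-33.  24.  88.   0.  69. 117.]
short -120 [ 0.866 -0.5  ] [-33.  24.  88.  -0.  69.  87.]
short -90 [1. 0.] [-33.  24.  88.  -0.  69.  57.]
short -60 [0.866 0.5  ] [-33.  24.  88.   0.  69.  27.]
sh
[... 321 characters left out ...]
 -0.   69. -153.]
short 150 [-0.5   -0.866] None
lens -180 [ 0. -1.] [  17.   25.   85.   -0.   70. -163.]
lens -150 [ 0.5   -0.866] [ 17.  25.  85.   0.  70. 167.]
lens -120 [ 0.866 -0.5  ] [ 17.  25.  85.  -0.  70. 137.]
lens -90 [1. 0.] [ 17.  25.  85.  -0.  70. 107.]
lens -60 [0.866 0.5  ] [17. 25. 85.  0. 70. 77.]
lens -30 [0.5   0.866] [17. 25. 85. -0. 70. 47.]
lens 0 [-0.  1.] [17. 25. 85. -0. 70. 17.]
lens 30 [-0.5    0.866] [ 17.  25.  85.  -0.  70. -13.]
lens 60 [-0.866  0.5  ] [ 17.  25.  85.   0.  70. -43.]
lens 90 [-1.  0.] [ 17.  25.  85.  -0.  70. -73.]
lens 120 [-0.866 -0.5  ] [  17.   25.   85.   -0.   70. -103.]
lens 150 [-0.5   -0.866] [  17.   25.   85.    0.   70. -133.]
```

```bash
python3 - <<'E'
import cv2
for n,(a,b,c,d) in {"scene":(330,70,430,230),"side":(240,130,360,240)}.items():
    im=cv2.imread(f"pics/{n}0.png")[b:d,a:c]; k=min(800/(c-a),600/(d-b));print(k)
    cv2.imwrite(f"pics/{n}_crank.png",cv2.resize(im,None,fx=k,fy=k,interpolation=cv2.INTER_CUBIC))
E
```

```text
3.75
5.454545454545454
```

Rough estimates: the crank grip is near (0.70, 0.19, 0.13) and the jar near (0.77, −0.04). I'll use tool yaw ±90° at the lens, so the narrow side of the gripper body faces the crank. For the rockers I'll point tool x along each cap. Now I shut the gripper and take a close wrist view of the long rocker.

```bash
python3 - <<'E'
from h import *
from bench import ctrl
ctrl.command_gripper(0.0); print('shut',ctrl.current_grip_width(),ctrl.current_t())
Rm=R(-48); p=np.array([.632,-.06,.17])-0.075*Rm[:,2]; p[2]=.17
ctrl.goto(p,Rm); ctrl.sleep(.2)
T=np.eye(4);T[:3,:3]=ctrl.current_eef_rot();T[:3,3]=ctrl.current_tool_pos()
im=ctrl.read_camera("wrist"); cv2.imwrite("pics/w1.png",im)
P=ctrl.camera_params("wrist");pose=T@P['T_tool_cam'];np.save("pose1.npy",pose)
print(T,ctrl.current_t(),ctrl.current_contact_force())
print(proj(P,[[.6241,-.0495,.0555],[.652,-.080,.0735],[.6475,-.0755,.07]],pose))
E
```

```text
shut 0.00588030620375145 1.5167
[[ 0.6696  0.0001  0.7427  0.5764]
 [-0.7427 -0.      0.6696 -0.1098]
 [ 0.0001 -1.      0.      0.17  ]
 [ 0.      0.      0.      1.    ]] 4.6833 [0.1656 0.483  0.2018]
[[266.7247 121.9142]
 [318.014  121.0745]
 [309.6126 121.572 ]]
```

View pics/w1.png

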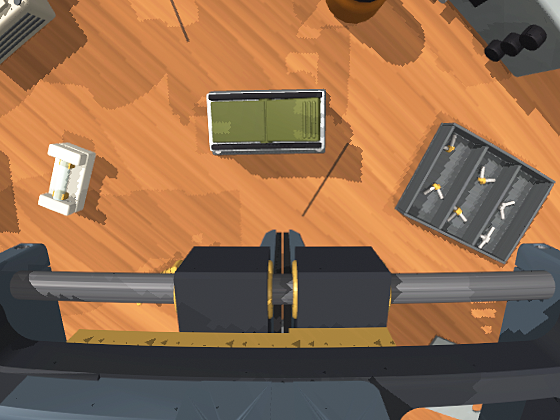

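Wrist view: the long cap spans columns 211–320 and rows 97–145, with the crease at column 266 and the ribs on the right. My projected crease (267,122) and edge (318,121) match to within 2 px, about 1–2 mm. Tapping the long rocker.

```bash
python3 - <<'E'
from h import *
from bench import ctrl
x,y=.6475,-.0755
ctrl.move_l([x,y,.13],vel=.2); ctrl.move_l([x,y,.085],vel=.1)
print(ctrl.current_t(),ctrl.current_contact_force())
# creep in with a light stop; log heights and forces
c=ctrl.move_l([x,y,.0565],vel=.03,contact_N=8)
print(c,ctrl.current_tool_pos(),ctrl.current_contact_force(),ctrl.current_t())
ctrl.sleep(.15); print(ctrl.current_tool_pos(),ctrl.current_contact_force())
ctrl.move_l([x,y,.10],vel=.12)
Rm=R(-48); p=np.array([.632,-.06,.17])-0.075*Rm[:,2]; p[2]=.17
ctrl.move_l(p,vel=.2)
im=ctrl.read_camera("wrist"); cv2.imwrite("pics/w2.png",im)
im=ctrl.read_camera("side"); cv2.imwrite("pics/side2.png",im)
cv2.imwrite("pics/side2c.png",cv2.resize(im[225:350,285:365],None,fx=4.8,fy=4.8,interpolation=cv2.INTER_CUBIC))
cv2.imwrite("pics/w2c.png",cv2.resize(cv2.imread("pics/w2.png")[80:160,190:340],None,fx=5,fy=5,interpolation=cv2.INTER_CUBIC))
print(ctrl.current_t())
E
```

```text
5.875 [ 0.0875  0.06   -0.1174]
True [ 0.6475 -0.0755  0.057 ] [-0.9326 -0.0193  8.729 ] 6.775
[ 0.6475 -0.0755  0.0569] [-1.3969 -0.2033  8.969 ]
8.2083
```

View pics/side2c.png

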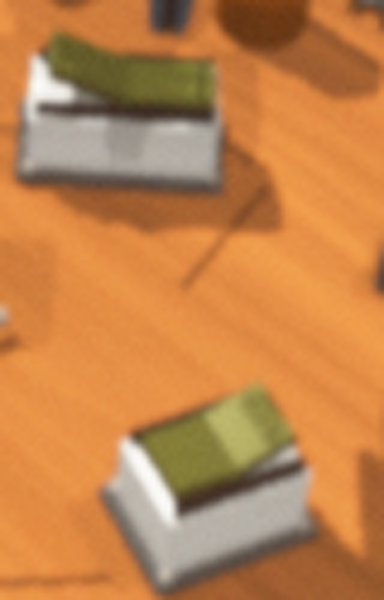

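View pics/w2c.png

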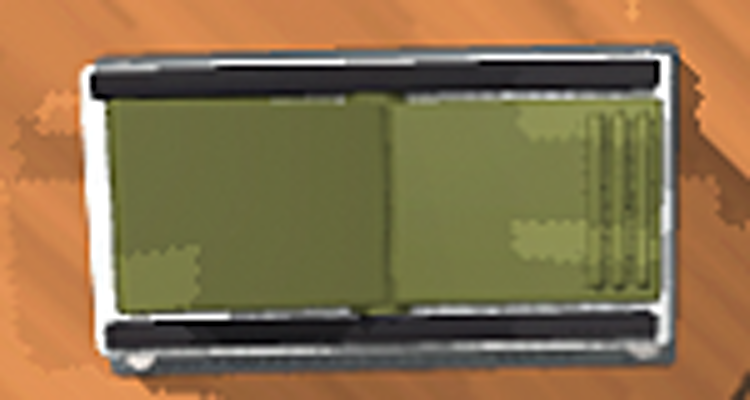

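The side crop now shows the long cap's ribbed end level at its right (about (210,80)) and the smooth end raised. It is fully over, with the tip stopped at 57 mm (face plus ribs) at 9 N. Next is the short rocker: a wrist look first.

```bash
python3 - <<'E'
from h import *
from bench import ctrl
Rm=R(-20); p=np.array([.482,-.244,.17])-0.075*Rm[:,2]; p[2]=.17
ctrl.goto(p,Rm); ctrl.sleep(.2)
T=np.eye(4);T[:3,:3]=ctrl.current_eef_rot();T[:3,3]=ctrl.current_tool_pos()
im=ctrl.read_camera("wrist"); cv2.imwrite("pics/w3.png",im)
P=ctrl.camera_params("wrist");pose=T@P['T_tool_cam'];np.save("pose3.npy",pose)
print(ctrl.current_t())
pr=proj(P,[[.4785,-.243,.0555],[.498,-.250,.0645]],pose); print(pr)
u,v=pr[0].astype(int);a,b=u-75,v-60
cv2.imwrite("pics/w3c.png",cv2.resize(im[max(b,0):b+120,a:a+150],None,fx=5,fy=5,interpolation=cv2.INTER_CUBIC));print(a,b)
E
```

```text
9.4
[[277.7157 124.6053]
 [302.9239 124.382 ]]
202 64
```

View pics/w3c.png

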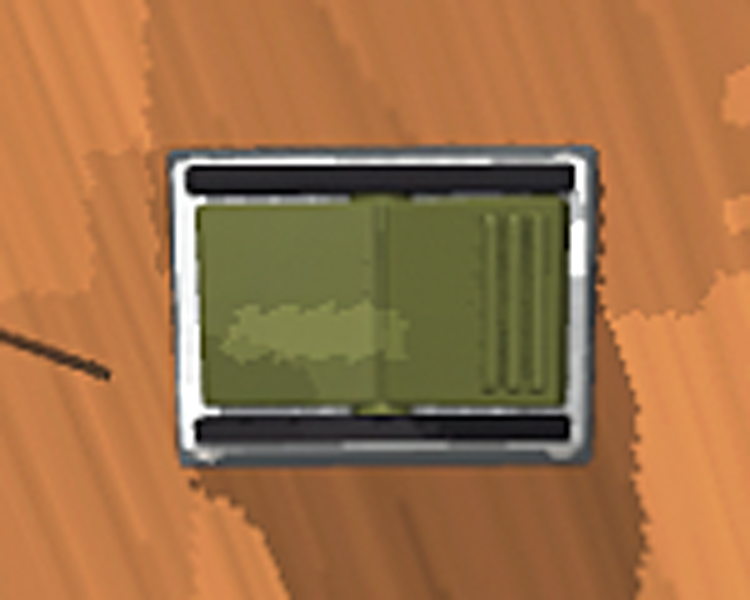

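The crop shows the short cap with its crease at (278,124) in full-image pixels and the ribs on the right. The projected target (303,124) lies on the ribs, on the centre line, so it agrees. Tapping it.

```bash
python3 - <<'E'
from h import *
from bench import ctrl
x,y=.498,-.250
ctrl.move_l([x,y,.13],vel=.2); ctrl.move_l([x,y,.08],vel=.1)
print(ctrl.current_t(),ctrl.current_contact_force())
c=ctrl.move_l([x,y,.0560],vel=.03,contact_N=8)
print(c,ctrl.current_tool_pos(),ctrl.current_contact_force(),ctrl.current_t())
ctrl.sleep(.15); print(ctrl.current_tool_pos(),ctrl.current_contact_force())
ctrl.move_l([x,y,.10],vel=.12); ctrl.move_l([x,y,.2],vel=.2)
# wrist look at the lens, tool x along world y, camera inboard
p=np.array([.533+.075,.2255,.2]); Rm=R(90)   # tool z = -x
ctrl.goto(p,Rm); ctrl.sleep(.2)
T=np.eye(4);T[:3,:3]=ctrl.current_eef_rot();T[:3,3]=ctrl.current_tool_pos()
im=ctrl.read_camera("wrist"); cv2.imwrite("pics/w4.png",im)
P=ctrl.camera_params("wrist");pose=T@P['T_tool_cam'];np.save("pose4.npy",pose)
print(proj(P,[[.5328,.2255,.06]],pose))
im=ctrl.read_camera("side"); cv2.imwrite("pics/side4.png",im)
cv2.imwrite("pics/side4c.png",cv2.resize(im[225:350,285:365],None,fx=4.8,fy=4.8,interpolation=cv2.INTER_CUBIC))
im=ctrl.read_camera("scene"); cv2.imwrite("pics/scene4.png",im)
print(ctrl.current_t())
E
```

```text
10.6333 [0.1875 0.0951 0.2678]
True [ 0.4985 -0.2502  0.057 ] [-1.2135  1.173   9.7079] 11.375
[ 0.4985 -0.2502  0.057 ] [-0.3359  0.1645  8.4413]
[[283.3324 124.2433]]
14.8083
```

View pics/w4.png

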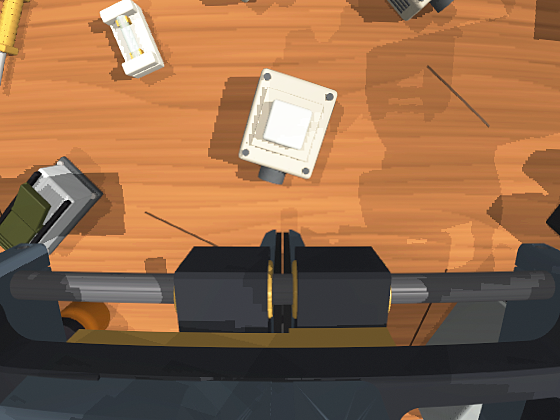

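View pics/side4c.png

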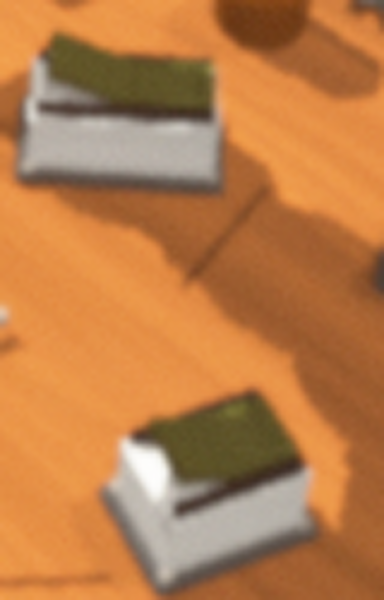

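View pics/scene4.png

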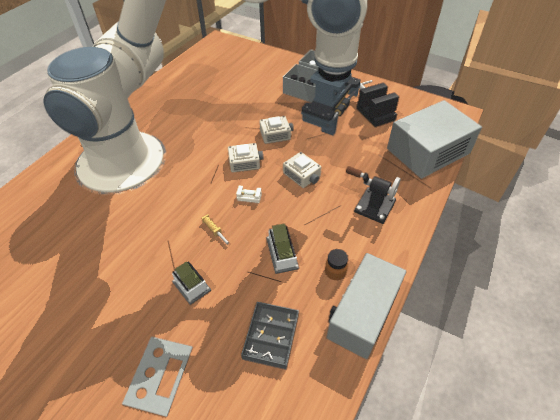

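Both caps are now over: the side crop shows the smooth ends raised at (60,60) and (150,430). The wrist view shows the lens at about (288,123) on housing C, and the neighbours haven't moved. I'll refine the lens centre and press: stop on contact at about 3.5 N, travel capped near 5.5 mm.

```bash
python3 - <<'E'
from h import *
from bench import ctrl
im=cv2.imread("pics/w4.png");m=cv2.inRange(im,(225,225,225),(255,255,255));m[:80]=0;m[170:]=0;m[:,:240]=0;m[:,340:]=0
N,l,s,c=cv2.connectedComponentsWithStats(m);j=1+np.argmax(s[1:,4])
P=ctrl.camera_params("wrist");X=onplane(P,[c[j]],.06,np.load("pose4.npy"))[0]
cn=cv2.minAreaRect(np.argwhere(l==j)[:,::-1].astype(np.float32));
corners=onplane(P,cv2.boxPoints(cn),.06,np.load("pose4.npy"))
print(s[j],c[j],X,'sides',np.linalg.norm(corners-np.roll(corners,1,0),axis=1),corners.mean(0))
E
```

```text
[ 243   80   94   90 4623] [288.6005 124.2524] [0.5328 0.2303 0.06  ] sides [0.0713 0.0792 0.0678 0.0803] [0.5334 0.2295 0.06  ]
```

That mask merged the housing with the lens: the sides come out at about 70–80 mm instead of 38. I'll tighten it.

```bash
python3 - <<'E'
from h import *
from bench import ctrl
im=cv2.imread("pics/w4.png");P=ctrl.camera_params("wrist");pose=np.load("pose4.npy")
print(im[123,288],im[95,270],im[100,320],im[123,260:320,0])
sat=cv2.cvtColor(im,cv2.COLOR_BGR2HSV)[:,:,1]
print(sat[123,255:325])
m=((sat<12)&(im.min(2)>235)).astype(np.uint8)
m[:80]=0;m[170:]=0;m[:,:240]=0;m[:,340:]=0
N,l,s,c=cv2.connectedComponentsWithStats(m);j=1+np.argmax(s[1:,4])
cn=cv2.minAreaRect(np.argwhere(l==j)[:,::-1].astype(np.float32))
k=onplane(P,cv2.boxPoints(cn),.06,pose)
print(s[j],c[j],'sides',np.linalg.norm(k-np.roll(k,1,0),axis=1),k.mean(0))
E
```

```text
[250 253 253] [227 243 248] [225 241 247] [175 173 174 175 175 169 162 196 240 252 251 250 250 250 250 250 250 250
 250 250 250 250 250 250 250 250 250 250 250 250 250 250 250 250 250 250
 250 250 250 249 253 254 254 254 254 254 254 255 244 202 184 216 225 223
 223 223 224 230 200 219]
[42 41 44 41 38 38 42 40 39 41 42 30 15  7  3  2  3  3  3  3  3  3  3  3
  3  3  3  3  3  3  3  3  3  3  3  3  3  3  3  3  3  3  3  2  3  1  1  0
  0  0  1  1  0  5 27 43 27 23 24 24 24 23 21 36 25 24 24 23 24 25]
[ 264  100   48   49 1529] [287.7587 123.9889] sides [0.0363 0.0357 0.0355 0.036 ] [0.5329 0.2294 0.06  ]
```

The lens measures 36 mm square (38 given) with its centre at (0.533, 0.229). The two fixed cameras gave (0.533, 0.2255), a 3.5 mm difference, which is fine on a 38 mm cap. I'll press at (0.533, 0.228).

```bash
python3 - <<'E'
from h import *
from bench import ctrl
x,y=.533,.228
ctrl.move_l([x,y,.15],vel=.2); ctrl.move_l([x,y,.07],vel=.1); ctrl.sleep(.1)
print(ctrl.current_t(),ctrl.current_contact_force())
c=ctrl.move_l([x,y,.0545],vel=.03,contact_N=6)
print(c,ctrl.current_tool_pos(),ctrl.current_contact_force(),ctrl.current_t())
ctrl.sleep(.2); print(ctrl.current_tool_pos(),ctrl.current_contact_force())
ctrl.move_l([x,y,.08],vel=.08); ctrl.move_l([x,y,.2],vel=.2)
ctrl.move_l([.608,.2255,.2],vel=.2);ctrl.sleep(.2)
print(ctrl.current_contact_force(),ctrl.current_tool_pos())
im=ctrl.read_camera("wrist"); cv2.imwrite("pics/w5.png",im)
cv2.imwrite("pics/scene5.png",ctrl.read_camera("scene")); cv2.imwrite("pics/side5.png",ctrl.read_camera("side"))
a=cv2.imread("pics/w4.png")[:230];d=cv2.absdiff(a,im[:230]).max(2);print('wrist diff',(d>40).sum())
for n in("scene","side"):
    b0=cv2.imread(f"pics/{n}4.png");b1=cv2.imread(f"pics/{n}5.png");print(n,(cv2.absdiff(b0,b1).max(2)>50).sum())
print(ctrl.current_t())
E
```

```text
16.4583 [ 0.2545 -0.0924 -0.1454]
False [0.5332 0.2281 0.0546] [1.3303 0.0289 4.9749] 17.125
[0.5332 0.2281 0.0547] [1.8445 0.612  3.2803]
[ 0.3283 -0.0922  0.3823] [0.6071 0.2256 0.1997]
wrist diff 3771
scene 92
side 1
19.4167
```

View pics/w5.png

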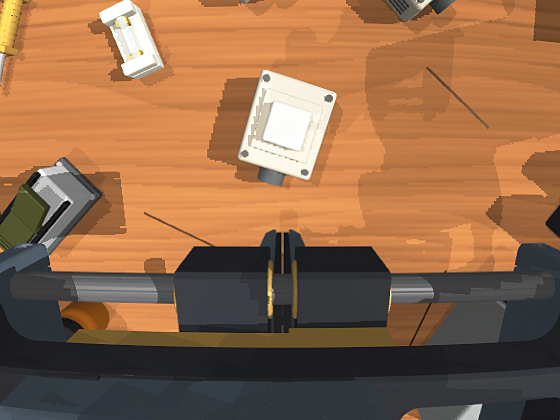

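View pics/side5.png

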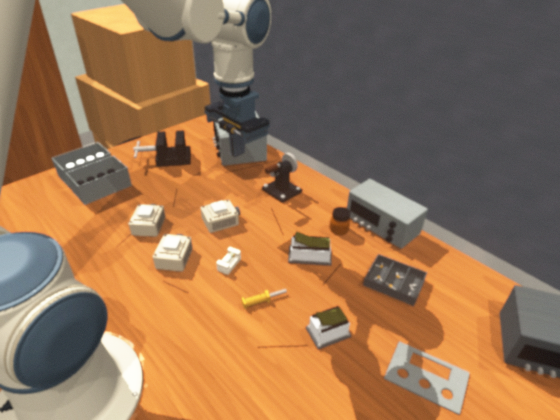

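The tip held at 54.7 mm with 3.3 N, about a 5.3 mm dip and in line with the spring figures. In the after pictures the housing is at the same pixels (lens about (288,124)), both rockers are still over, and nothing else has moved. Handing in.

```bash
python3 - <<'E'
from bench import ctrl
ctrl.sign_off(); print(ctrl.current_t())
E
```

```text
the job is handed in; nothing more can be done
the job is handed in; nothing more can be done
```

I made the three taps in the required order with the fingers shut and handed the job in after about 19.4 s of the 48 s allowed. No verdict was reported.

- **Long rocker:** the tip stopped at 57 mm at about 9 N. The side picture shows it fully over.
- **Short rocker:** the tip stopped at 57 mm, peaking at about 9.7 N. The side picture shows it fully over.
- **Lens on the farthest housing:** I pressed it about 5.3 mm at 3.3–5 N. It looks fully back up in the wrist picture, though I did not measure its height afterwards.

**Last checks:** the before and after side pictures around the lens tap are practically identical, with 1 pixel changed. The scene pictures differ in 92 pixels and I did not trace where. By eye, the housing, crank, fuse block, screw tool and jar look unmoved, and the arm ended clear of everything at 0.2 m.

**Disagreements:**
- The lens centre from the wrist camera and from the fixed cameras differed by about 3.5 mm. I pressed between the two, well inside the 38 mm cap.
- My first lens mask picked up the whole housing, so I redid it before pressing.
- The before and after wrist pictures differ in 3771 pixels. I put this down to the arm stopping about 1 mm off its earlier pose, since objects sit at the same pixels.

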